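# Close the vent plug of a cider canister and put on its dust hood

## Task

The cider in the white canister has stopped working, so close its vent: screw the small winged plug in the middle of the cap down clockwise until it is firmly home, hand-tight, without turning the big ribbed cap around it. Then put the grey dust hood over the plug, level and fully down on the cap, and let go; leave everything else on the table where it is.

Things in the scene. Friction and masses are not known exactly. Their poses are not given: they have to be found in the camera images.
- canister: the white plastic 5-litre canister, full and heavy (it does not shift): 190 mm long (its x), 145 wide (y), 215 high, origin under its centre; the neck stands 50 mm from the centre towards its -x end, the moulded carrying handle (top 243 mm above the table, 20 mm across) starts 40 mm beyond the neck's axis towards +x
- cap: the canister's big black ribbed screw cap, the outer one of the coaxial pair: 68 mm across, 22 mm high, axis vertical; origin on the axis at its underside, 228 mm above the table. On its flat top (22 mm above the origin) stands a boss 38 mm across, 4 mm high. It is only nipped on its thread: it stays put against small torques and starts to turn at about 0.5 N m
- cap_tick (a point): moulded tick on the cap's flat top, 27.5 mm from the cap's axis: moves only if the cap is turned
- plug: the small white vent plug in the middle of the cap, the inner one of the pair: a flange 31 mm across and 4 mm thick with an upright wing on it, 30 mm long (its x) and 9 mm thick (y); origin on the axis at the middle of the flange's underside, z up; the wing runs from 4 to 24 mm above the origin. Clockwise from above closes it; it sinks 0.8 mm per rad and starts 0.8 to 2.3 rad short of closed
- wing (a point): on the plug's axis, 14 mm above its origin: middle of the wing. The plug turns stiffly with 0.15 N m until it comes home on the end stop of its thread, which no mark shows: it must be felt. There the torque climbs steeply (some 4 N m per rad); 0.25 to 0.4 N m is hand-tight, and at 0.5 N m the cap goes round with it. A grip of 18 N on the wing carries that much torque. The plug stays as left
- hood: the grey dust hood for the vent: a round plastic cup, 50 mm across and 36 mm high, standing mouth down on the table; origin at the middle of its open rim, z up; inside 44 mm across and 33 mm deep, 20 to 40 g. It goes over the plug and the boss (3 mm of play all round) until its rim stands on the cap's flat top; over a closed plug it does not touch the wing
- spare_cap: bystander: a plain black screw cap, 68 mm across, 22 mm high, origin under its centre
- cup: bystander: steel measuring cup, 64 mm across, 55 mm high, origin under its centre, mouth up
- bung: bystander: cork bung, 44 mm across at its top, 35 mm high, origin under its centre
- jar_a: bystander: glass jar, 90 mm across, 140 mm high, origin under its centre
- jar_b: bystander: glass jar as jar_a
- funnel: bystander: white funnel standing wide end down, 110 mm across, 110 mm high, origin under its centre
- spoon: bystander: wooden spoon, 300 mm long, lying on the table
Things that resemble listed ones, but are neither listed nor needed, are in the scene too. Several things look just like the hood: the one meant starts farthest to the robot's right.

How it is judged (in metres and radians):
On the way, in this order (a step that is already met when the one before it is completed fails the run):
1. the vent plug is screwed down tight onto its end stop (pressing on the cap with more than 6 N) and stays so when the fingers have let go of it (contact force between plug and cap above 6 N and z of plug in the frame of cap below 0.0288 m and contact force between the fingers and plug below 0.2 N), for 0.3 s.
2. the dust hood stands over the plug, rim down on the cap (z of hood in the frame of cap between 0.019 and 0.0245 m and horizontal distance between hood and cap below 0.004 m and angle between hood's own z axis and vertical below 0.08 rad), for 0.2 s.
At the end, for the whole second after the job is handed in: the plug is home (flange underside under 28.8 mm above the cap's origin) and presses on its end stop in the cap with over 6 N; the hood rests over it, rim on the cap's flat top (2.5 mm in height, 4 mm off axis, 0.08 rad level); the cap's tick is within 3.5 mm of where it was (all of step 2 and contact force between plug and cap above 6 N and z of plug in the frame of cap below 0.0288 m and distance of cap_tick from where it was at the start of the episode below 0.0035 m and linear speed of hood below 0.02 m/s); the robot touches nothing.
It fails at once if the big cap is turned (its tick moves by more than 3.5 mm, about 0.12 rad) (distance of cap_tick from where it was at the start of the episode above 0.0035 m).
It fails at once if a bystander is moved by more than 20 mm (distance of any of spare_cap, cup, bung, jar_a, jar_b, funnel, spoon from where it was at the start of the episode above 0.02 m).
It also fails if it takes over 67 s, if anything falls off the work surface, if the arm or the gripper's body presses on something with over 40 N, if the wrist force passes 120 N, or if a joint passes its speed limit or range.

## Robot

A 7-joint arm with a two-finger parallel gripper is mounted at the origin on the work surface. World frame = base frame: x ahead of the robot, y to its left, z up, the work surface at z = 0. Lengths are in mm, angles in rad, forces in N, time in s.
With the tool pointing down it reaches from about 350 to 775 mm from the base axis. Payload 3.1 kg.
Tool frame: the origin (TCP) lies at the very end of the fingers, on their centre line; the grasp point (between the pads) lies 19 mm behind it (bot.pinch_z is the distance from the TCP to the grasp point, in mm); z points along the fingers, y is the line along which they close (so a half turn about z gives the same grasp; the last joint's range is limited). The gripper opens to 85 mm and grips with 20 to 120 N. Pads are 22 mm wide; open, the fingers measure 114 mm over their backs; the gripper's body (76 mm by 85 mm) begins 54 mm behind the grasp point. The pads swing forward as they close: fully open they stand 13 mm farther back than shut.
Start: joints at [1.125, 0.311, 0.014, 1.512, -0.004, 1.319, -0.027], TCP at [216.137, -505.769, 231.304] pointing down, gripper open.
Joint ranges: [-2.7, 2.7], [-0.3, 1.91], [-1.27, 1.3], [0.12, 2.57], [-1.44, 4.58], [0.2, 2.03], [-3.05, 3.05]. Speed limits (rad/s): [2.79, 2.79, 3.14, 3.14, 3.14, 3.14, 3.14].

## Interface

Orientations are given as a unit quaternion [w, x, y, z].
In Python, from station import telemetry, snapshot, bot, regions_of gives the robot as it stands.
- The arm moves only by the shell command python3 -m creep 'ROWS' [FORCE]. ROWS is a JSON object whose one key "targets" holds a list of rows, each a list of 3 entries, a list of its own where there are three numbers: the opening, from 0 (shut) to 1 (fully open), then the shift along the tool's x, y, z in cm, then the turn about the tool's z in degrees. In form: {"targets": [[claw, [x, y, z], roll], ...]}. A call has 1 to 12 rows; each row shifts and turns the commanded pose from where the row before left it, along the tool's axes as they then stand; what a row does not reach is not made up. A row lasts 1/12 s, in which the tool goes at most 41.7 mm and 7.16 degrees, less where a joint would pass 70% of its speed; a pose out of reach is approached as far as the arm can. A call is refused whole if a number of a shift passes 4.17 or a number of a turn 7.16, either way. A call with a gripper value outside its range is refused whole. The fingers move at their own pace and stop on an object; FORCE is the grip in N (left out, the last holds). Time passes only in rows, so rows that do not move let the fingers close. It gives the time, the measured TCP pose, the force, the opening and the grip force at its end, in the units of the state.
- telemetry.sense(): the state, without advancing time (a new reading comes with each control period).
- snapshot(name): name is "scene" or "top" or "wrist"; returns a dict with "color" (384x512x3 uint8, red, green, blue), "K" (3x3 intrinsics, pixels), "position" and "attitude" of the camera in the world. Camera axes: x right, y up, looking along -z (the intrinsics and any distortion apply to the point x, -y, -z); pixel columns grow to the right and rows downward; lengths in mm; the calibration is good to about 2 mm. A picture is of the moment at which its call begins. There is no depth.
- bot.job_done(): hands the job in; it is judged then, once.
Trained networks look in the newest picture that a camera, given by its name, has taken for a name from the list of things; names that differ only in an ending like _2 or _b are one class to them, and where a whole thing is asked for, a point or a joint stands for the part that bears it (a point fixed in the world has none). Each returns a list of dicts, best first, with "conf" (0 to 1); they miss things now and then, are a little off and sometimes report something else, mostly with a low value. They report only what shows in the picture. A call takes as long as a camera call. They do not tell look-alikes from the thing itself.
- regions_of(camera, target): "mask" (384x512 bool, what is visible of it) and "box" ([left, top, width, height] in pixels, round what is visible of it).
The state is a dict: "t": time; "qpos": joint angles; "qvel": joint speeds; "joint_efforts": joint torques, N m; "tcp_pos": TCP position; "eef_rot": TCP orientation; "wrist_force": force on the tool from outside, world axes, zero at the start; "torque": the same for the moment, N m; "grip_width": finger opening in mm; "grip_force": force on a finger pad.
Only numpy, scipy, OpenCV 4.12 (cv2) and the standard library are available. Lean on these libraries where they do the work, as an engineer would, in place of code of your own. Each camera call takes 0.05 s, during which the arm holds its last target. There are 200 camera calls.

## Working session

There is one attempt and no reset: what is moved stays moved. The work goes in short steps, Python scripts to look and compute and a shell command to move; the robot and the scene stay as the last step left them, time stands still between calls to the robot, and variables do not carry over. Pictures are saved under pics/ and viewed, at most 10 in all, crops included, and the job is handed in when it is done.

```bash
ls; mkdir -p pics
python3 - <<'E'
from station import telemetry, snapshot, bot, regions_of
import cv2,numpy as np
s=telemetry.sense(); print(s)
for n in("scene","top"):
    d=snapshot(n); cv2.imwrite(f"pics/{n}0.png",d["color"][:,:,::-1]); print(n,d["K"],d["position"],d["attitude"],[k for k in d])
    for t in("hood","plug","cap","canister","cap_tick"):
        for r in regions_of(n,t): 
            ys,xs=np.nonzero(r["mask"]); print(t,round(r["conf"],2),r["box"],xs.mean().round(1),ys.mean().round(1))
E
```

```text
pics
{'t': 0.0, 'qpos': array([ 1.12528044,  0.31172967,  0.01394875,  1.51305028, -0.00438683,
        1.31919581, -0.02718607]), 'qvel': array([-0.00078667,  0.00021156, -0.00107107,  0.00093187,  0.00034061,
        0.00085175, -0.00038817]), 'joint_efforts': array([-2.09257146e-04, -3.79917777e+01,  1.45918345e-01, -2.30597645e+01,
        1.23079901e-02,  1.35276836e-02, -3.16339765e-05]), 'tcp_pos': array([ 215.8539861 , -505.08316604,  230.22151776]), 'eef_rot': array([-1.14179149e-03,  9.79671507e-01,  2.00604971e-01, -2.82711298e-04]), 'wrist_force': array([0.50407183, 0.35310137, 0.76191431]), 'torque': array([-0.02294959, -0.05167789, -0.00882428]), 'grip_force': 0.0, 'grip_width': 85.33803999063254}
scene [[386.46002054   0.         257.70448876]
 [  0.         386.46002054 195.09292229]
 [  0.           0.           1.        ]] [1032.5772271  -362.96917353 1082.41508263] [0.84508207 0.26316506 0.13107695 0.44654146] ['color', 'K', 'position', 'attitude']
hood 0.84 [158.7, 288.9, 15.3, 20.0] 167.5 300.6
hood 0.66 [144.9, 214.4, 19.0, 21.9] 153.7 224.5
hood 0.65 [225.2, 234.3, 15.5, 19.2] 231.6 242.9
hood 0.18 [292.7, 253.1, 38.6, 47.7] 312.6 275.7
cap 0.73 [281.7, 118.9, 20.6, 24.0] 290.0 132.7
canister 0.8 [266.1, 122.7, 65.2, 96.6] 294.8 169.3
cap_tick 0.69 [262.9, 122.6, 69.4, 96.9] 294.9 169.6
cap_tick 0.6 [279.7, 123.0, 24.7, 22.9] 290.5 132.6
top [[399.22388281   0.         250.69541691]
 [  0.         399.22388281 194.78593545]
 [  0.           0.           1.        ]] [ 241.42534447   -4.11218793 1633.54215022] [-0.69529611 -0.0649451   0.0649095   0.71283393] ['color', 'K', 'position', 'attitude']
hood 0.48 [271.4, 187.4, 10.9, 13.1] 275.0 193.2
plug 0.4 [192.9, 209.0, 9.7, 7.7] 197.1 213.0
cap 0.59 [188.9, 205.8, 21.0, 16.7] 198.0 214.4
canister 0.94 [176.2, 179.7, 51.7, 53.3] 204.0 204.9
cap_tick 0.75 [189.5, 204.8, 19.9, 16.9] 198.1 213.9
```

```bash
cat > h.py <<'E'
import numpy as np,cv2
from scipy.spatial.transform import Rotation as R
from station import telemetry, snapshot, bot, regions_of
def rot(q): return R.from_quat(np.r_[q[1:],q[0]])
def ray(d,u,v):
    K=d["K"]; c=np.array([(u-K[0,2])/K[0,0],-(v-K[1,2])/K[1,1],-1]); return rot(d["attitude"]).apply(c)
def at(d,u,v,z):
    r=ray(d,u,v); p=np.array(d["position"]); return (p+r*(z-p[2])/r[2]).round(1)
def proj(d,P):
    c=rot(d["attitude"]).inv().apply(np.array(P)-d["position"]); K=d["K"]
    return np.array([K[0,2]+K[0,0]*c[0]/-c[2],K[1,2]+K[1,1]*c[1]/c[2]])
def st():
    s=telemetry.sense(); e=rot(s["eef_rot"]); print("t",s["t"],"tcp",s["tcp_pos"].round(1),"x",e.apply([1,0,0]).round(3),"z",e.apply([0,0,1]).round(3),"F",s["wrist_force"].round(1),"M",s["torque"].round(3),"w",round(s["grip_width"],1),"g",round(s["grip_force"],1),"q",s["qpos"].round(2)); return s
E
python3 - <<'E'
from h import *
a=snapshot("scene"); b=snapshot("top")
for u,v in((167.5,300.6),(153.7,224.5),(231.6,242.9)): print("scene hood",at(a,u,v,18))
print("top hood",at(b,275,193.2,36)); print("cap sc",at(a,290,132.7,245),"top",at(b,198,214.2,250),"plug top",at(b,197.1,213,275), "canister top",at(b,204,204.9,200))
i=np.hstack([a["color"],b["color"]]); 
cv2.imwrite("pics/a.png",cv2.resize(a["color"][:,:,::-1],(800,600),interpolation=2)); cv2.imwrite("pics/b.png",cv2.resize(b["color"][:,:,::-1],(800,600),interpolation=2))
E
```

```text
scene hood [ 597.9 -353.1   18. ]
scene hood [ 353.9 -276.6   18. ]
scene hood [ 546.3 -108.2   18. ]
top hood [ 542.6 -106.8   36. ]
cap sc [440.5 173.8 245. ] top [434.4 178.5 250. ] plug top [435.1 178.3 275. ] canister top [474.9 163.3 200. ]
```

View pics/a.png

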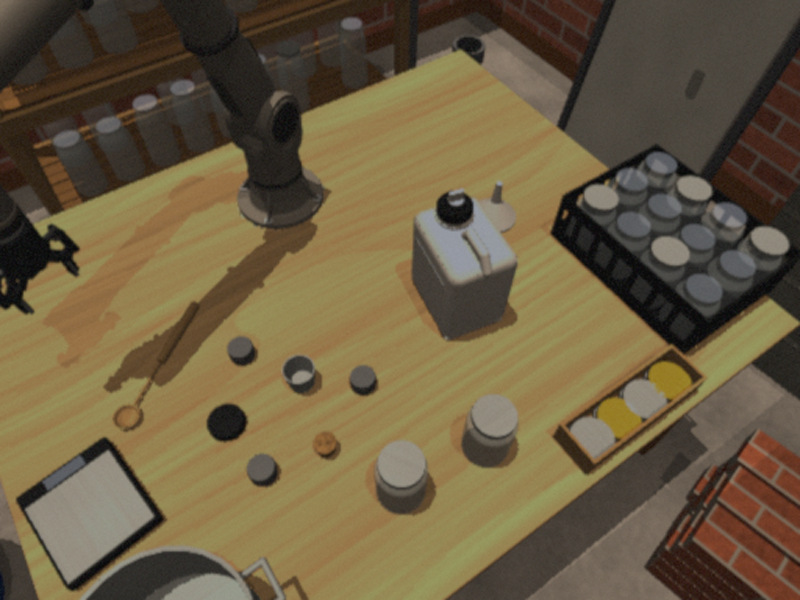

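View pics/b.png

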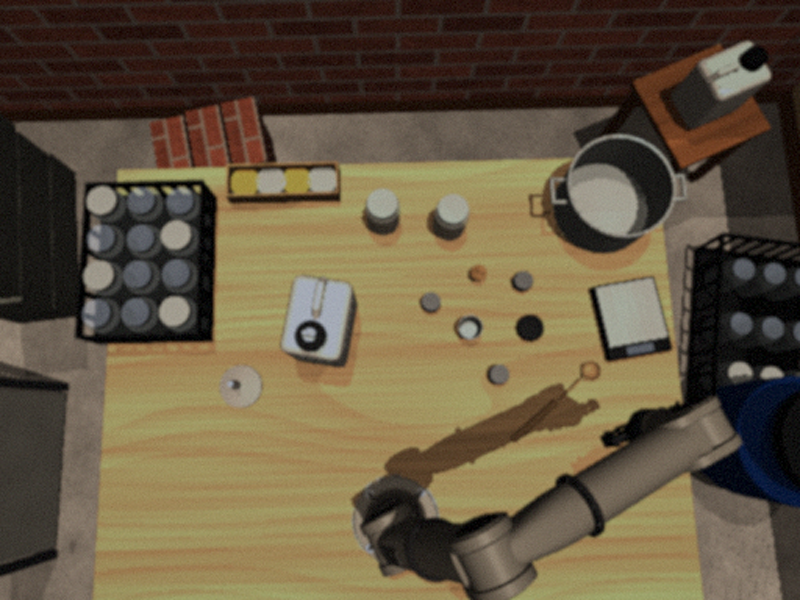

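The scene picture (800 px scale) shows three grey hoods at (262,470), (241,350) and (362,380). In native pixels these are (167.5,300.6), (154,224.5) and (231.6,243), which put y at -353, -277 and -108. The one meant is the first, at about (598,-353), because it has the smallest y and so lies farthest right. I'll confirm that in a crop before reaching for it. The canister is at (462,260), with its cap at (455,208) and the top-view cap at (310,335). I'm going to the plug first.

```bash
python3 -m creep '{"targets":[[1,[3.12,-1.7,-1.42],0],[1,[3.12,-1.7,-1.42],0],[1,[3.12,-1.7,-1.42],0],[1,[3.12,-1.7,-1.42],0],[1,[3.12,-1.7,-1.42],0],[1,[3.12,-1.7,-1.42],0],[1,[3.12,-1.7,-1.42],0],[1,[3.12,-1.7,-1.42],0],[1,[3.12,-1.7,-1.42],0],[1,[3.12,-1.7,-1.42],0],[1,[3.12,-1.7,-1.42],0],[1,[3.12,-1.7,-1.42],0]]}' 20; python3 -c "
from h import *
st()"
```

```text
t: 1.7
tcp_pos: [480.9, -169.6, 402.7]
eef_rot: [0.0, 0.98, 0.2, 0.0]
wrist_force: [1.4, -0.1, 0.8]
grip_width: 85.2
grip_force: 0.0
t 1.7 tcp [ 480.9 -169.6  402.7] x [0.92  0.393 0.   ] z [ 0.001 -0.001 -1.   ] F [ 1.4 -0.1  0.8] M [-0.022  0.017  0.014] w 85.2 g 0.0 q [ 0.53  0.22 -0.29  1.23  0.06  1.7  -0.92]
```

```bash
python3 -m creep '{"targets":[[1,[0.95,-3.38,0],0],[1,[0.95,-3.38,0],0],[1,[0.95,-3.38,0],0],[1,[0.95,-3.38,0],0],[1,[0.95,-3.38,0],0],[1,[0.95,-3.38,0],0],[1,[0.95,-3.38,0],0],[1,[0.95,-3.38,0],0],[1,[0.95,-3.38,0],0],[1,[0.95,-3.38,0],0],[1,[0,0,0],0],[1,[0,0,0],0]]}'
python3 - <<'E'
from h import *
st(); d=snapshot("wrist"); print(d["K"][0],d["position"],rot(d["attitude"]).apply([[1,0,0],[0,0,-1]]).round(3))
for t in("plug","cap","cap_tick"):
    for r in regions_of("wrist",t):
        ys,xs=np.nonzero(r["mask"]); print(t,round(r["conf"],2),r["box"],xs.mean().round(1),ys.mean().round(1),at(d,xs.mean(),ys.mean(),{"plug":270}.get(t,250)))
cv2.imwrite("pics/w0.png",d["color"][:,:,::-1])
E
```

```text
t: 2.7
tcp_pos: [433.7, 179.7, 401.8]
eef_rot: [-0.0, 0.979, 0.204, 0.0]
wrist_force: [0.2, -1.6, -0.7]
grip_width: 85.3
grip_force: 0.0
t 2.7 tcp [433.7 179.7 401.8] x [0.917 0.399 0.   ] z [ 0.     0.001 -1.   ] F [ 0.2 -1.6 -0.7] M [-0.067 -0.055 -0.017] w 85.3 g 0.0 q [ 0.06  0.15 -0.58  1.33  0.08  1.69 -1.67]
[291.25196142   0.         259.67572025] [492.73448311 206.19501336 544.81055374] [[ 0.398 -0.918 -0.001]
 [-0.239 -0.102 -0.966]]
plug 0.95 [242.5, 164.1, 32.1, 31.6] 259.7 179.9 [435.3 181.7 270. ]
cap 0.68 [227.4, 142.6, 67.6, 65.2] 259.0 174.7 [435.8 182.7 250. ]
cap_tick 0.89 [226.4, 141.4, 63.8, 64.1] 259.4 175.1 [435.7 182.2 250. ]
```

View pics/w0.png

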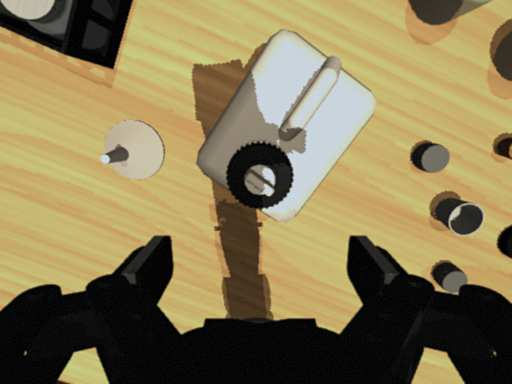

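The wrist view shows the cap at (260,175), with the plug inside it at (260,180). I'll enlarge it to read the wing's direction.

Run:
```python
import cv2
i=cv2.imread("pics/w0.png")[140:216,222:298]; cv2.imwrite("pics/w0c.png",cv2.resize(i,(600,600),interpolation=2))
```

```text
(no output)
```

View pics/w0c.png

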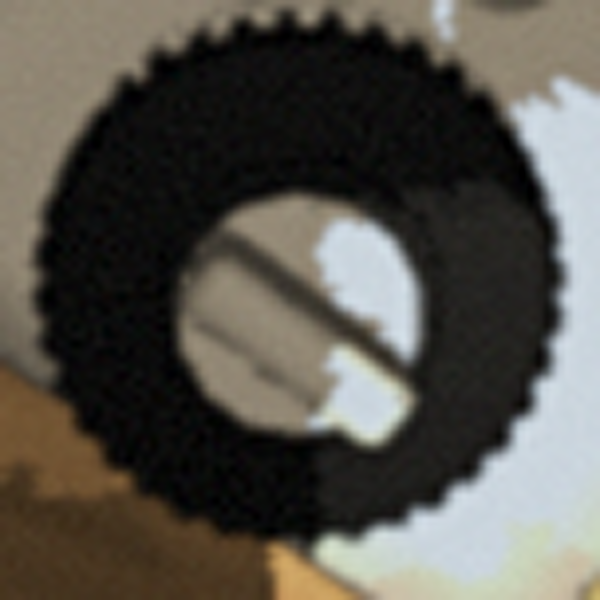

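Run:
```python
from h import *
d=snapshot("wrist"); f=lambda x,y,z=282: at(d,222+x/600*76-.5+.06,140+y/600*76-.5+.06,z)
for a,b in(((200,288),(391,421)),((215,262),(412,395)),((190,315),(370,447)),((225,235),(415,370))):
    p,q=f(*a),f(*b); print(p,q,(p+q)/2,np.linalg.norm(q-p),np.degrees(np.arctan2(*(q-p)[1::-1])))
print("cap centre",f(300,275,250)) 
s=st(); y=rot(s["eef_rot"]).apply([0,1,0]); print(np.degrees(np.arctan2(y[1],y[0])))
```

```text
[438.4 190.6 282. ] [432.3 163.7 282. ] [435.35 177.15 282.  ] 27.5829657578731 -102.77664476925206
[441.9 190.2 282. ] [436.1 162.7 282. ] [439.   176.45 282.  ] 28.104981764804606 -101.90965704162448
[434.9 190.5 282. ] [428.3 164.7 282. ] [431.6 177.6 282. ] 26.63080922540658 -104.34933204294705
[445.3 190.3 282. ] [439.1 163.6 282. ] [442.2  176.95 282.  ] 27.410399486326366 -103.07295387670074
cap centre [438.2 177.9 250. ]
t 2.95 tcp [435.4 175.5 401.6] x [ 0.921  0.39  -0.   ] z [ 0.    -0.001 -1.   ] F [-0.4  0.4  0.3] M [ 0.027 -0.053 -0.067] w 85.3 g 0.0 q [ 0.07  0.15 -0.58  1.33  0.08  1.69 -1.67]
-67.05096174647076
```

```bash
python3 -m creep '{"targets":[[1,[0,0,0.6],-6.75],[1,[0,0,0.6],-6.75],[1,[0,0,0.6],-6.75],[1,[0,0,0.6],-6.75],[1,[0,0,0.6],-6.75],[1,[0,0,0.6],-6.75],[1,[0,0,0.6],-6.75],[1,[0,0,0.6],-6.75],[0.6,[0,0,0],0],[0.6,[0,0,0],0],[0.6,[0,0,0],0]]}'
python3 - <<'E'
from h import *
st(); d=snapshot("wrist"); np.save("d.npy",d,allow_pickle=True)
for t in("plug","cap"):
    for r in regions_of("wrist",t):
        ys,xs=np.nonzero(r["mask"]); print(t,round(r["conf"],2),r["box"],xs.mean().round(1),ys.mean().round(1),at(d,xs.mean(),ys.mean(),{"plug":270}.get(t,250)))
        if t=="plug": u,v=int(xs.mean()),int(ys.mean())
print(u,v); i=d["color"][v-50:v+50,u-50:u+50,::-1]; cv2.imwrite("pics/w1c.png",cv2.resize(i,(600,600),interpolation=2))
E
```

```text
t: 3.87
tcp_pos: [435.2, 176.5, 354.0]
eef_rot: [0.0, 0.783, 0.622, 0.0]
wrist_force: [0.4, 0.5, 0.7]
grip_width: 52.0
grip_force: 0.0
t 3.8667 tcp [435.2 176.5 354. ] x [0.226 0.974 0.   ] z [ 0.001  0.    -1.   ] F [0.4 0.5 0.7] M [0.015 0.017 0.016] w 52.0 g 0.0 q [ 0.15  0.15 -0.67  1.45  0.1   1.57 -0.74]
plug 0.8 [241.1, 171.1, 36.2, 41.7] 258.2 189.8 [433.9 183.2 270. ]
cap 0.81 [218.8, 146.9, 82.7, 77.6] 258.3 183.2 [434.1 183.9 250. ]
258 189
```

View pics/w1c.png

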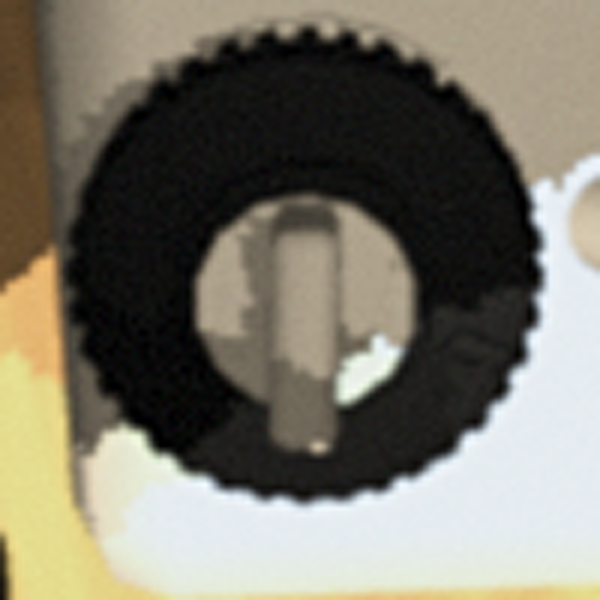

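```bash
python3 - <<'E'
from h import *
d=np.load("d.npy",allow_pickle=True).item(); f=lambda x,y,z:at(d,208+x/6-.4,139+y/6-.4,z)
print("wing top",f(305,225,282),f(305,450,282),f(305,338,282)); print("flange",f(306,302,262),"cap",f(305,270,250), "boss")
E
python3 -m creep '{"targets":[[0.6,[0,0,0],-7.16],[0.6,[0,0,0],-7.16],[0.6,[0,0,0],-7.16],[0.6,[0,0,0],-7.16],[0.6,[0,0,0],-7.16],[0.6,[0,0,0],-7.16],[0.6,[0,0,0],-7.16],[0.6,[0,0,0],-7.16],[0.6,[0,0,0],-7.16],[0.6,[0,0,0],-7.16],[0.6,[0,0,0],-7.16],[0.6,[0,0,0],-7.16]]}'
python3 -m creep '{"targets":[[0.6,[0,0,0],-7.16],[0.6,[0,0,0],-7.16],[0.6,[0,0,0],-7.16],[0.6,[0,0,0],-7.16],[0.6,[0,0,0],-7.16],[0.6,[0,0,0],-7.16],[0.6,[0,0,0],-7.16],[0.6,[0,0,0],-7.16],[0.6,[0,0,0],-7.16],[0.6,[0,0,0],-7.16],[0.6,[0,0,0],-7.16],[0.6,[0,0,0],-7.16]]}' >/dev/null
python3 -m creep '{"targets":[[0.6,[0,0,0],-7.16],[0.5,[0,0,0],0],[0.5,[0,0,0],0],[0.5,[0,0,0],0]]}' >/dev/null
python3 - <<'E'
from h import *
st(); d=snapshot("wrist"); np.save("d.npy",d,allow_pickle=True)
for t in("plug","cap"):
    for r in regions_of("wrist",t):
        ys,xs=np.nonzero(r["mask"]); print(t,round(r["conf"],2),r["box"],xs.mean().round(1),ys.mean().round(1),at(d,xs.mean(),ys.mean(),{"plug":270}.get(t,250)))
        if t=="plug": u,v=int(xs.mean()),int(ys.mean())
print(u,v); i=d["color"][v-50:v+50,u-50:u+50,::-1]; cv2.imwrite("pics/w2c.png",cv2.resize(i,(600,600),interpolation=2))
E
```

```text
wing top [437.3 196.6 282. ] [430.5 167.5 282. ] [434.  182.3 282. ]
flange [433.9 181.8 262. ] cap [434.1 183.5 250. ] boss
t: 5.02
tcp_pos: [434.9, 177.2, 354.0]
eef_rot: [0.0, 0.145, 0.989, 0.0]
wrist_force: [0.1, -0.4, -1.5]
grip_width: 50.9
grip_force: 0.0
t 6.35 tcp [434.9 177.1 353.8] x [-0.243 -0.97  -0.   ] z [ 0.  0. -1.] F [-0.5 -0.1  0.2] M [0.008 0.036 0.003] w 42.4 g 0.0 q [ 0.46  0.24 -1.1   1.44  0.21  1.59  2.28]
plug 0.87 [241.8, 181.2, 38.9, 42.9] 260.5 199.5 [433.3 179.7 270. ]
cap 0.7 [220.8, 150.8, 85.6, 82.0] 260.3 190.9 [433.1 177.9 250. ]
260 199
```

View pics/w2c.png

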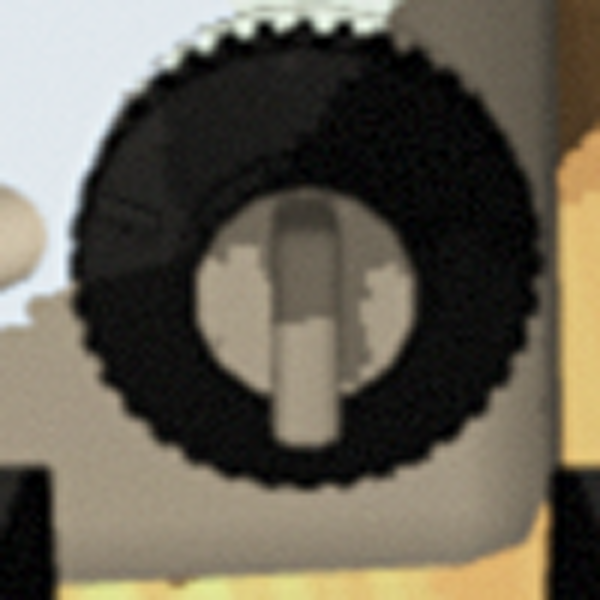

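Run:
```python
from h import *
d=np.load("d.npy",allow_pickle=True).item(); f=lambda x,y,z:at(d,210+x/6-.4,149+y/6-.4,z)
w=f(306,336,282); print("wing top",w); print("flange",f(306,298,262),"cap",f(306,260,250))
a=rot(telemetry.sense()["eef_rot"]).inv()
for P in([433.7,180.5,265.5],):print(a.apply(np.array(P)-telemetry.sense()["tcp_pos"]))
```

```text
wing top [433.5 180.3 282. ]
flange [433.6 181.1 262. ] cap [433.  178.9 250. ]
[-3.04800076  1.88551057 88.24283878]
```

```bash
python3 -m creep '{"targets":[[0.5,[-0.35,0.19,1.5],0],[0.5,[0,0,2.0],0],[0.5,[0,0,2.0],0],[0.4,[0,0,2.0],0],[0.4,[0,0,0.8],0],[0.4,[0,0,0.5],0],[0.4,[0,0,0],0],[0.4,[0,0,0],0]]}' 25; python3 -c "
from h import *
st()"
python3 -m creep '{"targets":[[0,[0,0,0],0],[0,[0,0,0],0],[0,[0,0,0],0],[0,[0,0,0],0],[0,[0,0,0],0],[0,[0,0,0],0],[0,[0,0,0],0],[0,[0,0,0],0]]}' 25;python3 -c "
from h import *
st()"
```

```text
t: 7.17
tcp_pos: [434.2, 181.3, 266.5]
eef_rot: [0.001, -0.617, 0.787, -0.0]
wrist_force: [0.0, -0.2, -0.2]
grip_width: 34.0
grip_force: 0.0
t 7.1667 tcp [434.2 181.3 266.5] x [-0.24  -0.971 -0.001] z [ 0.001  0.001 -1.   ] F [ 0.  -0.2 -0.2] M [-0.022 -0.019  0.033] w 34.0 g 0.0 q [ 0.45  0.27 -1.09  1.62  0.24  1.39  2.24]
t: 7.83
tcp_pos: [434.9, 181.3, 266.6]
eef_rot: [0.001, -0.616, 0.787, -0.001]
wrist_force: [2.4, 0.9, 5.4]
grip_width: 8.5
grip_force: 29.9
t 7.8333 tcp [434.9 181.3 266.6] x [-0.24  -0.971 -0.002] z [ 0.003  0.001 -1.   ] F [2.4 0.9 5.4] M [-0.027 -0.629  0.071] w 8.5 g 29.9 q [ 0.45  0.27 -1.09  1.62  0.24  1.39  2.24]
```

```bash
python3 -m creep '{"targets":[[0,[0,0,0],5],[0,[0,0,0],6],[0,[0,0,0],6],[0,[0,0,0],6],[0,[0,0,0],6],[0,[0,0,0],6],[0,[0,0,0],0]]}' 25;python3 -c "
from h import *
s=st(); y=rot(s['eef_rot']).apply([0,1,0]);print(np.degrees(np.arctan2(y[1],y[0])))"
```

```text
t: 8.42
tcp_pos: [435.2, 181.1, 266.2]
eef_rot: [0.002, -0.35, 0.937, -0.0]
wrist_force: [5.4, 0.3, 2.7]
grip_width: 8.1
grip_force: 29.6
t 8.4167 tcp [435.2 181.1 266.2] x [-0.755 -0.656 -0.003] z [ 0.003  0.001 -1.   ] F [5.4 0.3 2.7] M [ 0.108 -1.035 -0.082] w 8.1 g 29.6 q [ 0.37  0.24 -0.96  1.63  0.2   1.38  1.67]
131.01280598048982
```

```bash
python3 -m creep '{"targets":[[0,[-0.07,-0.06,0],0],[0,[0,0,0],4],[0,[0,0,0],0]]}' 25;python3 -c "
from h import *
s=st()"
for k in 1 2; do python3 -m creep '{"targets":[[0,[0,0,0],4],[0,[0,0,0],0]]}' 25 >/dev/null;python3 -c "
from h import *
s=st(); y=rot(s['eef_rot']).apply([0,1,0]);print(np.degrees(np.arctan2(y[1],y[0])))"; done
```

```text
t: 8.67
tcp_pos: [435.3, 181.1, 266.1]
eef_rot: [0.001, -0.319, 0.948, -0.0]
wrist_force: [3.5, 0.6, 5.5]
grip_width: 8.2
grip_force: 29.8
t 8.6667 tcp [435.3 181.1 266.1] x [-0.797 -0.605 -0.001] z [ 0.001  0.    -1.   ] F [3.5 0.6 5.5] M [ 0.012 -0.772 -0.009] w 8.2 g 29.8 q [ 0.36  0.23 -0.95  1.63  0.19  1.38  1.61]
t 8.8333 tcp [435.3 181.1 266.1] x [-0.836 -0.548 -0.001] z [ 0.001  0.    -1.   ] F [ 5.1 -0.8  4.9] M [ 0.081 -0.889  0.056] w 7.9 g 29.8 q [ 0.35  0.23 -0.94  1.63  0.19  1.38  1.54]
123.23509729925614
t 9.0 tcp [435.3 181.1 266. ] x [-0.872 -0.489 -0.001] z [ 0.001  0.    -1.   ] F [ 4.5 -0.2  4.7] M [ 0.103 -1.008  0.085] w 8.3 g 29.8 q [ 0.34  0.23 -0.93  1.63  0.19  1.38  1.48]
119.2571918057886
```

```bash
cat >> h.py <<'E'
def tq(n=5):
    M=[];J=[]
    for i in range(n):
        s=telemetry.sense(); M.append(s["torque"][2]); J.append(s["joint_efforts"][6])
        if i<n-1: snapshot("wrist")
    y=rot(s['eef_rot']).apply([0,1,0]); print("t",s["t"],"Mz",np.mean(M).round(3),"J7",np.round(J,3),"ang",np.degrees(np.arctan2(y[1],y[0])).round(2),"F",s["wrist_force"].round(1),"tcp",s["tcp_pos"].round(1),"q7",s["qpos"][6].round(2))
E
python3 -c "
from h import *
tq(6)"
python3 -m creep '{"targets":[[0,[0,0,0],2],[0,[0,0,0],0]]}' 25 >/dev/null;python3 -c "
from h import *
tq(4)"
```

```text
t 9.25 Mz 0.007 J7 [-0.44  -0.111 -0.008 -0.004 -0.018 -0.014] ang 119.24 F [5.3 0.7 5.1] tcp [435.3 181.  266. ] q7 1.48
t 9.5667 Mz 0.076 J7 [-0.27  -0.11  -0.068 -0.061] ang 117.24 F [5.1 0.4 4.6] tcp [435.3 181.  265.9] q7 1.44
```

```bash
cat > chk.py <<'E'
from h import *
import sys
s0=telemetry.sense()
for i in range(3): snapshot("wrist")
s=telemetry.sense(); y=rot(s['eef_rot']).apply([0,1,0]); j=s["joint_efforts"][6]
print("t",round(s["t"],2),"moving M,J",s0["torque"][2].round(3),s0["joint_efforts"][6].round(3),"settled",s["torque"][2].round(3),j.round(3),"ang",np.degrees(np.arctan2(y[1],y[0])).round(2),"F",s["wrist_force"].round(1),"z",s["tcp_pos"][2].round(1))
sys.exit(bool(abs(j)>float(sys.argv[1])))
E
python3 -m creep '{"targets":[[0,[0,0,0],1.5],[0,[0,0,0],1.5]]}' 25 >/dev/null;python3 chk.py 0.12 && 
python3 -m creep '{"targets":[[0,[0,0,0],1.5],[0,[0,0,0],1.5]]}' >/dev/null;python3 chk.py 0.12 &&
python3 -m creep '{"targets":[[0,[0,0,0],1.5],[0,[0,0,0],1.5]]}' >/dev/null;python3 chk.py 0.12
```

```text
t 9.88 moving M,J 0.134 0.106 settled -0.004 -0.092 ang 114.22 F [5.1 0.6 4.8] z 265.9
t 10.2 moving M,J 0.134 0.105 settled 0.077 -0.092 ang 111.22 F [5.4 0.2 4.7] z 265.9
t 10.52 moving M,J 0.137 0.106 settled 0.086 -0.092 ang 108.22 F [ 5.  -0.2  4.3] z 265.9
```

```bash
python3 -m creep '{"targets":[[0,[0,0,0],1.5],[0,[0,0,0],1.5]]}' >/dev/null;python3 chk.py 0.13 && 
python3 -m creep '{"targets":[[0,[0,0,0],1.5],[0,[0,0,0],1.5]]}' >/dev/null && python3 chk.py 0.13 &&
python3 -m creep '{"targets":[[0,[0,0,0],1.5],[0,[0,0,0],1.5]]}' >/dev/null && python3 chk.py 0.13 &&
python3 -m creep '{"targets":[[0,[0,0,0],1.5],[0,[0,0,0],1.5]]}' >/dev/null && python3 chk.py 0.13 &&
python3 -m creep '{"targets":[[0,[0,0,0],1.5],[0,[0,0,0],1.5]]}' >/dev/null && python3 chk.py 0.13 &&
python3 -m creep '{"targets":[[0,[0,0,0],1.5],[0,[0,0,0],1.5]]}' >/dev/null && python3 chk.py 0.13 &&
python3 -m creep '{"targets":[[0,[0,0,0],1.5],[0,[0,0,0],1.5]]}' >/dev/null && python3 chk.py 0.13 &&
python3 -m creep '{"targets":[[0,[0,0,0],1.5],[0,[0,0,0],1.5]]}' >/dev/null && python3 chk.py 0.13
```

```text
t 10.83 moving M,J 0.139 0.106 settled 0.026 -0.093 ang 105.22 F [ 4.9 -0.3  4.9] z 265.8
t 11.15 moving M,J 0.127 0.106 settled 0.078 -0.093 ang 102.22 F [5.1 0.3 4. ] z 265.8
t 11.47 moving M,J 0.173 0.107 settled 0.041 -0.093 ang 99.22 F [5.1 0.8 3.9] z 265.8
t 11.78 moving M,J 0.166 0.107 settled 0.079 -0.093 ang 96.21 F [6.  0.8 3.1] z 265.7
t 12.1 moving M,J 0.185 0.107 settled 0.024 -0.093 ang 93.21 F [6.6 0.2 3.9] z 265.7
t 12.42 moving M,J 0.187 0.108 settled 0.102 -0.093 ang 90.21 F [5.7 0.5 2.8] z 265.6
t 12.73 moving M,J 0.1 0.108 settled 0.123 -0.093 ang 87.21 F [ 5.8 -0.2  2.7] z 265.6
t 13.05 moving M,J 0.156 0.108 settled 0.056 -0.093 ang 84.21 F [6.2 0.1 3.1] z 265.6
```

```bash
python3 -m creep '{"targets":[[0,[0,0,0],1.5],[0,[0,0,0],1.5]]}' >/dev/null;python3 chk.py 0.13 && 
python3 -m creep '{"targets":[[0,[0,0,0],1.5],[0,[0,0,0],1.5]]}' >/dev/null && python3 chk.py 0.13 &&
python3 -m creep '{"targets":[[0,[0,0,0],1.5],[0,[0,0,0],1.5]]}' >/dev/null && python3 chk.py 0.13 &&
python3 -m creep '{"targets":[[0,[0,0,0],1.5],[0,[0,0,0],1.5]]}' >/dev/null && python3 chk.py 0.13 &&
python3 -m creep '{"targets":[[0,[0,0,0],1.5],[0,[0,0,0],1.5]]}' >/dev/null && python3 chk.py 0.13 &&
python3 -m creep '{"targets":[[0,[0,0,0],1.5],[0,[0,0,0],1.5]]}' >/dev/null && python3 chk.py 0.13 &&
python3 -m creep '{"targets":[[0,[0,0,0],1.5],[0,[0,0,0],1.5]]}' >/dev/null && python3 chk.py 0.13 &&
python3 -m creep '{"targets":[[0,[0,0,0],1.5],[0,[0,0,0],1.5]]}' >/dev/null && python3 chk.py 0.13 &&
python3 -m creep '{"targets":[[0,[0,0,0],1.5],[0,[0,0,0],1.5]]}' >/dev/null && python3 chk.py 0.13 &&
python3 -m creep '{"targets":[[0,[0,0,0],1.5],[0,[0,0,0],1.5]]}' >/dev/null && python3 chk.py 0.13
```

```text
t 13.37 moving M,J 0.196 0.108 settled 0.111 -0.093 ang 81.21 F [ 5.4 -0.2  2.5] z 265.5
t 13.68 moving M,J 0.153 0.109 settled 0.058 -0.093 ang 78.21 F [6.4 0.2 4.2] z 265.5
t 14.0 moving M,J 0.186 0.107 settled 0.057 -0.097 ang 75.21 F [5.8 0.3 2.9] z 265.5
t 14.32 moving M,J 0.309 -0.037 settled 0.202 -0.235 ang 72.23 F [ 5.5 -0.9  3. ] z 265.5
```

```bash
python3 -m creep '{"targets":[[0,[0,0,0],0.5],[0,[0,0,0],0]]}' >/dev/null;python3 chk.py 0.13; python3 -m creep '{"targets":[[0.15,[0,0,0],0],[0.3,[0,0,0],0],[0.4,[0,0,0],0],[0.4,[0,0,0],0],[0.4,[0,0,-1],0],[0.4,[0,0,-2],0],[0.5,[0,0,-3],0],[0.6,[0,0,-3],0],[0.6,[0,0,0],0],[0.6,[0,0,0],0]]}'
python3 - <<'E'
from h import *
st(); d=snapshot("wrist")
for t in("plug","cap"):
    for r in regions_of("wrist",t)[:1]:
        ys,xs=np.nonzero(r["mask"]); u,v=xs.mean(),ys.mean(); print(t,r["conf"],at(d,u,v,{"plug":270}.get(t,250)))
u,v=int(u),int(v); i=d["color"][v-50:v+50,u-50:u+50,::-1]; print(u,v); cv2.imwrite("pics/w3c.png",cv2.resize(i,(600,600),interpolation=2))
E
```

```text
t 14.63 moving M,J 0.266 -0.329 settled 0.262 -0.277 ang 71.75 F [ 6.3 -0.3  3.9] z 265.5
t: 15.47
tcp_pos: [435.2, 181.9, 357.8]
eef_rot: [0.002, 0.159, 0.987, 0.001]
wrist_force: [-0.3, 0.4, -0.5]
grip_width: 51.3
grip_force: 0.0
t 15.4667 tcp [435.2 181.9 357.8] x [-0.949  0.314 -0.003] z [ 0.004  0.002 -1.   ] F [-0.3  0.4 -0.5] M [-0.01  -0.025 -0.012] w 51.3 g 0.0 q [ 0.24  0.17 -0.8   1.43  0.13  1.58  0.7 ]
plug 0.85 [431.6 181.9 270. ]
cap 0.94 [430.6 182.  250. ]
257 186
```

View pics/w3c.png

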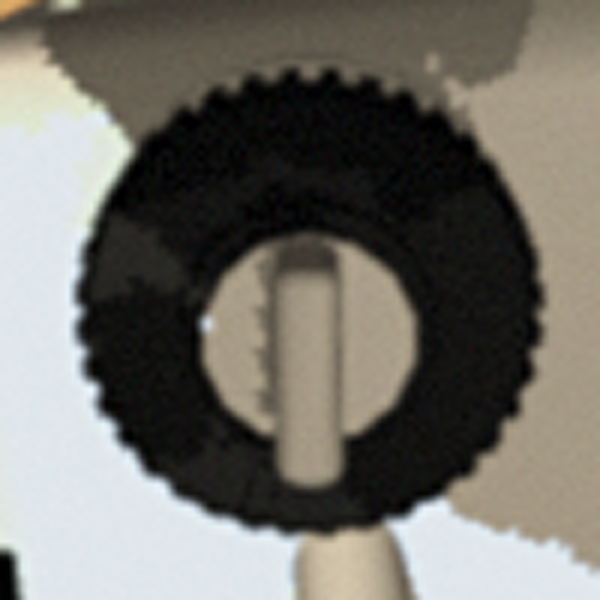

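The wing is still aligned with the view at (257,195), so the plug has turned about 95° and stayed tight. The cap itself looks unmoved. Next I'm going to hover over the hood.

```bash
python3 -m creep '{"targets":[[0.6,[-2.15,-3.04,0.3],0],[0.6,[-2.15,-3.04,0.3],0],[0.6,[-2.15,-3.04,0.3],0],[0.6,[-2.15,-3.04,0.3],0],[0.6,[-2.15,-3.04,0.3],0],[0.6,[-2.15,-3.04,0.3],0],[0.6,[-2.15,-3.04,0.3],0],[0.7,[-2.15,-3.04,0.3],0],[0.8,[-2.15,-3.04,0.3],0],[0.8,[-2.15,-3.04,0.3],0],[0.8,[-2.15,-3.04,0.3],0],[0.8,[-2.15,-3.04,0.3],0]]}' >/dev/null
python3 -m creep '{"targets":[[0.8,[-2.15,-3.04,1],0],[0.8,[-2.15,-3.04,1],0],[0.8,[-2.15,-3.04,1],0],[0.8,[0,0,1],0],[0.8,[0,0,1],0],[0.8,[0,0,0],0],[0.8,[0,0,0],0],[0.8,[0,0,0],0]]}' >/dev/null
python3 - <<'E'
from h import *
st(); d=snapshot("wrist"); a=snapshot("scene"); P=[]
for c,D in(("wrist",d),("scene",a)):
  for t,z in(("hood",36),("hood",18),("bung",18),("spare_cap",22),("cup",30)):
    for r in regions_of(c,t):
        ys,xs=np.nonzero(r["mask"]); u,v=xs.mean(),ys.mean(); print(c,t,round(r["conf"],2),np.round(r["box"]),at(D,u,v,z))
for n,D in(("w",d),("s",a)): np.save(n+".npy",D,allow_pickle=True)
s=cv2.resize(a["color"][190:330,110:250],(600,600),interpolation=2); w=d["color"]
cv2.imwrite("pics/conf.png",np.hstack([s[:,:400] if 0 else cv2.resize(s,(380,380)),cv2.resize(w,(420,315))[:315].copy() if 0 else cv2.copyMakeBorder(cv2.resize(w,(420,315)),0,65,0,0,0)])[:,:,::-1])
E
```

```text
t 17.2833 tcp [ 597.6 -351.6  271. ] x [-0.95   0.312 -0.001] z [ 0.001  0.    -1.   ] F [0.8 0.1 0.4] M [-0.067 -0.011  0.014] w 68.1 g 0.0 q [ 0.74  0.66 -0.5   0.93  0.3   1.6   1.6 ]
wrist hood 0.89 [240. 138.  39.  44.] [ 593.  -351.8   36. ]
wrist hood 0.61 [404.  41.  57.  42.] [ 543.8 -114.9   36. ]
wrist hood 0.61 [502. 188.  10.  37.] [756.2 -48.   36. ]
wrist hood 0.89 [240. 138.  39.  44.] [ 595.9 -352.8   18. ]
wrist hood 0.61 [404.  41.  57.  42.] [ 544.3 -104.6   18. ]
wrist hood 0.61 [502. 188.  10.  37.] [766.8 -34.6  18. ]
wrist bung 0.71 [330. 137.  37.  32.] [ 621.3 -232.6   18. ]
wrist spare_cap 0.79 [190.  44.  60.  59.] [ 471.4 -364.6   22. ]
wrist spare_cap 0.37 [238. 137.  40.  47.] [ 594.7 -352.4   22. ]
wrist cup 0.56 [317.   0.  62.  56.] [ 470.9 -200.1   30. ]
scene hood 0.75 [222. 234.  17.  19.] [ 556.7 -113.3   36. ]
scene hood 0.58 [147. 213.  16.  20.] [ 364.6 -272.4   36. ]
scene hood 0.54 [158. 291.  18.  20.] [ 605.5 -353.7   36. ]
scene hood 0.15 [280. 122.  26.  20.] [292.8 309.2  36. ]
scene hood 0.75 [222. 234.  17.  19.] [ 548.5 -109.    18. ]
scene hood 0.58 [147. 213.  16.  20.] [ 353.1 -270.8   18. ]
scene hood 0.54 [158. 291.  18.  20.] [ 598.2 -353.6   18. ]
scene hood 0.15 [280. 122.  26.  20.] [280.1 320.8  18. ]
scene bung 0.48 [200. 278.  16.  17.] [ 618.5 -236.4   18. ]
scene spare_cap 0.57 [132. 261.  23.  21.] [ 480.3 -368.4   22. ]
scene spare_cap 0.19 [284. 122.  11.  12.] [261.9 336.2  22. ]
scene cup 0.8 [180. 230.  20.  22.] [ 471.2 -206.    30. ]
```

View pics/conf.png

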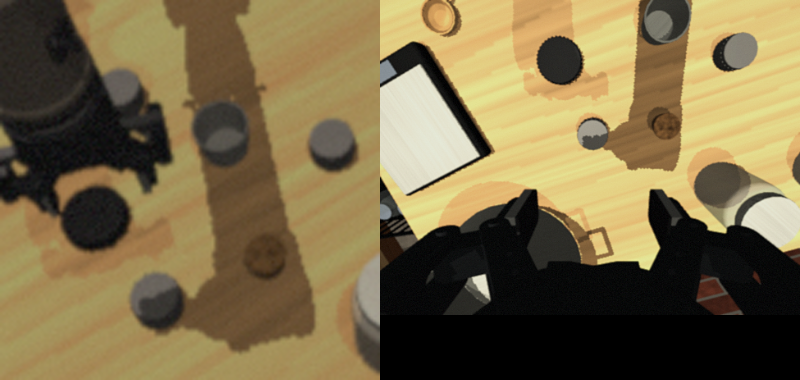

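Run:
```python
from h import *
from scipy.optimize import minimize
d=np.load("w.npy",allow_pickle=True).item()
T=np.array([597.6,-351.6,271.]); s=telemetry.sense(); print(s["tcp_pos"])
e=dict(d); e["position"]=np.array(d["position"])-s["tcp_pos"]+np.array([435.2,181.9,357.8])
g=lambda x,y,z:at(e,207+x/6-.4,136+y/6-.4,z)
print("plug view3: flange",g(310,338,260.7),"wing top",g(310,380,280.7),"cap bottom edge/l/r",g(310,530,250),g(80,310,250),g(540,310,250))
m=None
regs=regions_of("wrist","hood") or []
r=regs[0]; m=r["mask"]; print(r["box"])
th=np.linspace(0,2*np.pi,60); c=np.c_[np.cos(th),np.sin(th)]*25
def sil(p):
    pts=np.array([proj(d,[p[0]+a,p[1]+b,z]) for z in(0,36) for a,b in c],np.float32)
    h=cv2.convexHull(pts); I=np.zeros((384*4,512*4),np.uint8); cv2.fillConvexPoly(I,np.int32(h*4+2),1); return cv2.resize(I.astype(np.float32),(512,384),interpolation=3)
f=lambda p:np.abs(sil(p)-m).sum()
q=minimize(f,[596,-352.5],method="Nelder-Mead",options=dict(initial_simplex=[[592,-356],[600,-352],[596,-348]])); print(q.x,q.fun,m.sum())
a=rot(s["eef_rot"]).inv(); print("tool shift",a.apply(np.r_[q.x,10]-s["tcp_pos"]))
```

```text
[ 597.11246654 -353.44803063  269.65942522]
plug view3: flange [433.6 183.2 260.7] wing top [433.9 183.2 280.7] cap bottom edge/l/r [465.4 172.6 250. ] [421.5 151.2 250. ] [443.  216.1 250. ]
[240.3, 138.0, 38.8, 44.2]
[ 594.35992837 -352.38727474] 82.875 1138
tool shift [2.93046568e+00 1.52077213e-01 2.59659600e+02]
```

The left crop shows the hood meant at (157,300). The wrist half shows the same one at native (260,161). It is the farthest right at y≈-352, against -277 and -108 for the others, and both cameras agree. I'm descending on it now.

```bash
python3 -m creep '{"targets":[[0.8,[0.29,0.02,3.5],0],[0.8,[0,0,3.5],0],[0.8,[0,0,3.5],0],[0.8,[0,0,3.5],0],[0.8,[0,0,3.5],0],[0.8,[0,0,3.5],0],[0.8,[0,0,2.5],0],[0.8,[0,0,1.5],0],[0.8,[0,0,1],0],[0.8,[0,0,0.5],0],[0.8,[0,0,0],0],[0.8,[0,0,0],0]]}' 25 >/dev/null; python3 -c "
from h import *
st()"
python3 -m creep '{"targets":[[0.4,[0,0,0],0],[0.4,[0,0,0],0],[0.4,[0,0,0],0],[0.4,[0,0,0],0],[0.4,[0,0,0],0],[0.4,[0,0,0],0]]}' >/dev/null; python3 -c "
from h import *
st()"
```

```text
t 18.9333 tcp [ 595.4 -352.7    5.9] x [-0.949  0.315 -0.002] z [ 0.002 -0.001 -1.   ] F [ 0.5 -0.2  0.2] M [ 0.007 -0.003 -0.036] w 68.4 g 0.0 q [ 0.77  0.83 -0.45  1.32  0.37  1.07  1.52]
t 19.4333 tcp [ 595.9 -353.     6.9] x [-0.949  0.315 -0.004] z [ 0.003 -0.002 -1.   ] F [-0.8  0.4  6.2] M [ 0.006  0.049 -0.001] w 49.7 g 26.4 q [ 0.77  0.83 -0.45  1.32  0.37  1.07  1.52]
```

```bash
python3 -m creep '{"targets":[[0.4,[0,0,-1],0],[0.4,[0,0,-2.5],0],[0.4,[0,0,-4],0],[0.4,[0,0,-4],0],[0.4,[0,0,-4],0],[0.4,[0,0,-4],0],[0.4,[0,0,-4],0],[0.4,[0,0,-4],0],[0.4,[0,0,-2.5],0],[0.4,[0,0,-1],0],[0.4,[0,0,0],0]]}' 25 ; 
python3 -m creep '{"targets":[[0.4,[1,1.4,0],0],[0.4,[2.15,3.04,0],0],[0.4,[2.15,3.04,0],0],[0.4,[2.15,3.04,0],0],[0.4,[2.15,3.04,0],0],[0.4,[2.15,3.04,0],0],[0.4,[2.15,3.04,0],0],[0.4,[2.15,3.04,0],0],[0.4,[2.15,3.04,0],0],[0.4,[2.15,3.04,0],0],[0.4,[2.15,3.04,0],0],[0.4,[2.15,3.04,0],0]]}' >/dev/null
python3 -m creep '{"targets":[[0.4,[2.15,3.04,0],0],[0.4,[2.15,3.04,0],0],[0.4,[2.15,3.04,0],0],[0.4,[1.1,1.62,0],0],[0.4,[0,0,0],0],[0.4,[0,0,0],0],[0.4,[0,0,0],0],[0.4,[0,0,0],0]]}' >/dev/null
python3 - <<'E'
from h import *
d=snapshot("wrist"); st(); d=snapshot("wrist"); np.save("w.npy",d,allow_pickle=True)
for t in("plug","cap","hood"):
    for r in regions_of("wrist",t)[:2]:
        ys,xs=np.nonzero(r["mask"]); u,v=xs.mean(),ys.mean(); print(t,round(r["conf"],2),np.round(r["box"]),at(d,u,v,{"plug":270,"hood":340}.get(t,250)))
cv2.imwrite("pics/h.png",d["color"][:,:,::-1])
E
```

```text
t: 20.35
tcp_pos: [595.7, -352.3, 319.4]
eef_rot: [0.004, 0.16, 0.987, -0.001]
wrist_force: [-0.0, -0.1, -0.1]
grip_width: 49.7
grip_force: 26.1
t 22.0667 tcp [432.9 179.8 314. ] x [-0.948  0.318  0.001] z [-0.001 -0.001 -1.   ] F [ 0.   1.2 -0.6] M [ 0.037 -0.037 -0.036] w 49.5 g 26.1 q [ 0.25  0.18 -0.8   1.53  0.13  1.49  0.7 ]
plug 0.58 [248. 190.  32.   9.] [418.5 186.  270. ]
cap 0.58 [214. 157.  99.  63.] [417.4 186.9 250. ]
hood 0.7 [205. 191. 112. 130.] [428.2 181.3 340. ]
hood 0.69 [107. 258.  31.  17.] [412.4 123.4 340. ]
```

View pics/h.png

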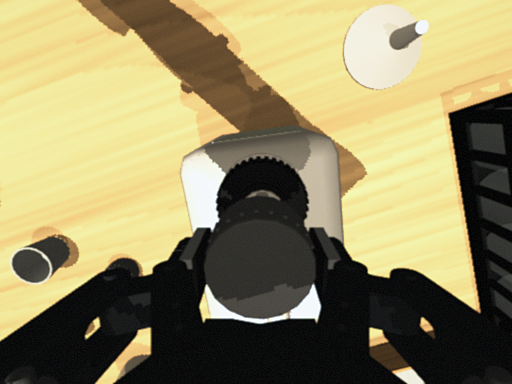

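Run:
```python
from h import *
from scipy.optimize import minimize
d=np.load("w.npy",allow_pickle=True).item()
th=np.linspace(0,2*np.pi,60)
def sil(p,r,z0,z1):
    pts=np.array([proj(d,[p[0]+r*np.cos(t),p[1]+r*np.sin(t),z]) for z in(z0,z1) for t in th],np.float32)
    I=np.zeros((384*4,512*4),np.uint8); cv2.fillConvexPoly(I,np.int32(cv2.convexHull(pts)*4+2),1); return cv2.resize(I.astype(np.float32),(512,384),interpolation=3)
s=telemetry.sense(); print("tcp",s["tcp_pos"])
H=regions_of("wrist","hood")[0]["mask"]
print("hood mask rows",[(v,np.nonzero(H[v])[0][[0,-1]]) for v in range(195,320,20)])
q=minimize(lambda p:np.abs(sil(p,25,307,343)-H).sum(),[433,180],method="Nelder-Mead",options=dict(initial_simplex=[[430,178],[437,180],[433,185]])); print("hood",q.x,q.fun)
# cap: match only in rows above hood
C=regions_of("wrist","cap")[0]["mask"]; P=regions_of("wrist","plug"); 
g=(d["color"].max(2)<70); hs=sil(q.x,25,307,343)>.3; hs=cv2.dilate(hs.astype(np.uint8),np.ones((7,7)))>0
for name,m in(("net",C),("dark",g)):
    W=np.zeros_like(C); W[140:205,200:325]=1; W&=~hs
    if name=="dark": W[192:]=0; 
    mm=m.copy()
    if P: mm=mm|P[0]["mask"]
    qq=minimize(lambda p:np.abs(sil(p,34,228,250)-mm)[W].sum(),[433,181],method="Nelder-Mead",options=dict(initial_simplex=[[430,178],[437,180],[433,185]])); print("cap",name,qq.x,qq.fun)
```

```text
tcp [432.73343303 180.89448865 314.55870603]Traceback (most recent call last):
  File "<stdin>", line 10, in <module>
IndexError: index 0 is out of bounds for axis 0 with size 0
```

```bash
cat > fit.py <<'E'
from h import *
from scipy.optimize import minimize
d=snapshot("wrist")
th=np.linspace(0,2*np.pi,60)
def sil(p,r,z0,z1):
    pts=np.array([proj(d,[p[0]+r*np.cos(t),p[1]+r*np.sin(t),z]) for z in(z0,z1) for t in th],np.float32)
    I=np.zeros((384*4,512*4),np.uint8); cv2.fillConvexPoly(I,np.int32(cv2.convexHull(pts)*4+2),1); return cv2.resize(I.astype(np.float32),(512,384),interpolation=3)
S=[[430,178],[437,180],[433,185]]
s=telemetry.sense(); print("tcp",s["tcp_pos"])
for H in [r["mask"] for r in regions_of("wrist","hood")[:2]]:
    if H.sum()<5000: continue
    z=s["tcp_pos"][2]-7; q=minimize(lambda p:np.abs(sil(p,25,z,z+36)-H).sum(),S[0],method="Nelder-Mead",options=dict(initial_simplex=S)); print("hood",q.x,q.fun,H.sum())
    hs=sil(q.x,25,z,z+36)>.3
hs=cv2.dilate(hs.astype(np.uint8),np.ones((7,7)))>0
g=(d["color"].max(2)<70); C=[r["mask"] for r in regions_of("wrist","cap")[:1]]
for n,m in [("net",c) for c in C]+[("dark",g)]:
    W=np.zeros_like(g); W[140:192,200:325]=1; W&=~hs
    qq=minimize(lambda p:np.abs(sil(p,34,228,250)-m)[W].sum(),S[0],method="Nelder-Mead",options=dict(initial_simplex=S)); print("cap",n,qq.x,qq.fun)
E
python3 fit.py
```

```text
tcp [432.60211219 181.30846597 314.68512425]
hood [431.81554505 181.31624498] 399.75 10886
cap net [432.43784329 181.36594048] 98.375
cap dark [432.69204809 181.48793721] 79.1875
```

```bash
python3 -m creep '{"targets":[[0.4,[-0.06,0.01,1.5],0],[0.4,[0,0,1],0],[0.4,[0,0,0.5],0],[0.4,[0,0,0],0]]}' >/dev/null; python3 -c "
from h import *
st()"; python3 -m creep '{"targets":[[0.4,[0,0,0.7],0],[0.4,[0,0,0.7],0],[0.4,[0,0,0.5],0],[0.4,[0,0,0.3],0],[0.4,[0,0,0],0]]}' >/dev/null; python3 -c "
from h import *
st()"
```

```text
t 22.8 tcp [432.1 181.  283.2] x [-0.949  0.315  0.002] z [-0.003 -0.001 -1.   ] F [ 0.5  0.2 -0.6] M [ 0.067 -0.022  0.013] w 49.7 g 26.1 q [ 0.25  0.19 -0.8   1.6   0.14  1.42  0.69]
t 23.2167 tcp [432.6 181.4 261.9] x [-0.949  0.315  0.001] z [-0.001 -0.001 -1.   ] F [-0.2  0.5  0.2] M [-0.032 -0.041 -0.058] w 49.9 g 26.1 q [ 0.25  0.2  -0.8   1.64  0.15  1.36  0.68]
```

```bash
python3 -m creep '{"targets":[[0.4,[0,0,0.2],0],[0.4,[0,0,0.1],0],[0.4,[0,0,0],0],[0.4,[0,0,0],0]]}' >/dev/null; python3 -c "
from h import *
st()"; python3 -m creep '{"targets":[[0.4,[0,0,0.1],0],[0.4,[0,0,0],0],[0.4,[0,0,0],0]]}' >/dev/null; python3 -c "
from h import *
st()"; python3 -m creep '{"targets":[[0.4,[0,0,0.1],0],[0.4,[0,0,0],0],[0.4,[0,0,0],0]]}' >/dev/null; python3 -c "
from h import *
st()"
```

```text
t 23.55 tcp [433.1 181.6 259.8] x [-0.949  0.315 -0.   ] z [ 0.  0. -1.] F [ 0.1  0.6 -0.4] M [ 0.01  -0.017  0.037] w 50.0 g 26.1 q [ 0.25  0.2  -0.8   1.64  0.15  1.36  0.68]
t 23.8 tcp [433.  181.6 258.7] x [-0.949  0.315 -0.   ] z [ 0. -0. -1.] F [ 0.9 -0.1 -0.6] M [-0.018 -0.003 -0.049] w 49.8 g 26.1 q [ 0.25  0.2  -0.8   1.65  0.15  1.36  0.68]
t 24.05 tcp [433.  181.6 257.6] x [-0.949  0.315  0.   ] z [-0. -0. -1.] F [-0.3 -0.4 -0.4] M [ 0.039  0.03  -0.021] w 49.6 g 26.1 q [ 0.25  0.2  -0.8   1.65  0.15  1.35  0.68]
```

```bash
python3 -m creep '{"targets":[[0.4,[0,0,0.1],0],[0.4,[0,0,0],0],[0.4,[0,0,0],0]]}' >/dev/null; python3 -c "
from h import *
st()"; python3 -m creep '{"targets":[[0.4,[0,0,0.05],0],[0.4,[0,0,0],0],[0.4,[0,0,0],0]]}' >/dev/null; python3 -c "
from h import *
st()"
```

```text
t 24.3 tcp [433.1 181.7 256.8] x [-0.949  0.315 -0.   ] z [ 0.  0. -1.] F [-0.4 -1.   1.6] M [-0.015 -0.025  0.038] w 50.1 g 26.2 q [ 0.25  0.2  -0.8   1.65  0.15  1.35  0.68]
t 24.55 tcp [433.1 181.7 256.7] x [-0.949  0.315 -0.001] z [ 0.001 -0.    -1.   ] F [-0.5 -0.7  5.2] M [-0.246  0.263  0.01 ] w 50.2 g 26.5 q [ 0.25  0.2  -0.8   1.65  0.15  1.35  0.68]
```

```bash
python3 -m creep '{"targets":[[0.65,[0,0,0],0],[0.7,[0,0,0],0],[0.8,[0,0,0],0],[0.8,[0,0,0],0],[0.8,[0,0,0],0],[0.8,[0,0,-0.5],0],[0.8,[0,0,-1.5],0],[0.8,[0,0,-3],0],[0.8,[0,0,-3],0],[0.8,[0,0,-2],0],[0.8,[0,0,0],0],[0.8,[0,0,0],0]]}'
python3 - <<'E'
from h import *
from scipy.optimize import minimize
snapshot("wrist"); snapshot("top"); d=snapshot("wrist"); st(); sc=snapshot("scene")
th=np.linspace(0,2*np.pi,60)
def sil(p,r,z0,z1):
    pts=np.array([proj(d,[p[0]+r*np.cos(t),p[1]+r*np.sin(t),z]) for z in(z0,z1) for t in th],np.float32)
    I=np.zeros((384*4,512*4),np.uint8); cv2.fillConvexPoly(I,np.int32(cv2.convexHull(pts)*4+2),1); return cv2.resize(I.astype(np.float32),(512,384),interpolation=3)
S=[[430,178],[437,180],[433,185]]
for n,r,a,b in(("hood",25,250,286),("cap",34,228,250)):
  for k in regions_of("wrist",n)[:1]:
    m=k["mask"].copy()
    if n=="cap": m|=regions_of("wrist","hood")[0]["mask"]
    f=(lambda p:np.abs(np.maximum(sil(p,r,a,b),H)-m).sum()) if n=="cap" else (lambda p:np.abs(sil(p,r,a,b)-m).sum())
    q=minimize(f,S[0],method="Nelder-Mead",options=dict(initial_simplex=S)); print(n,k["conf"],q.x,q.fun,m.sum())
    if n=="hood": H=sil(q.x,r,a,b)
i=d["color"][110:260,185:335]; j=sc["color"][90:190,240:340]
cv2.imwrite("pics/fin.png",np.hstack([cv2.resize(i,(400,400),interpolation=2),cv2.resize(j,(400,400),interpolation=2)])[:,:,::-1])
E
```

```text
t: 25.55
tcp_pos: [433.6, 182.2, 357.5]
eef_rot: [0.001, 0.159, 0.987, 0.001]
wrist_force: [-0.2, -0.2, -0.8]
grip_width: 68.6
grip_force: 0.0
t 25.7 tcp [432.5 181.2 355. ] x [-0.949  0.315  0.002] z [-0.002 -0.001 -1.   ] F [0.6 0.2 0.2] M [-0.034 -0.056 -0.035] w 68.4 g 0.0 q [ 0.25  0.17 -0.8   1.44  0.12  1.58  0.7 ]
hood 0.66 [719.21875 154.09375] 344.0 344
cap 0.81 [431.13510585 181.92067909] 3655.5 1882
```

View pics/fin.png

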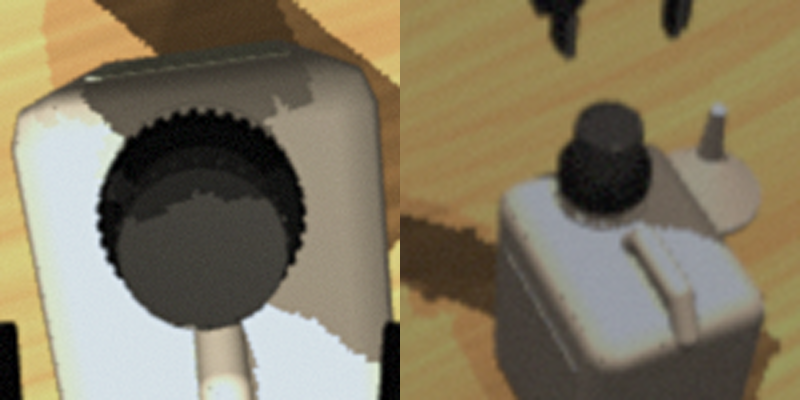

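The final crop shows the hood standing level and centred on the cap (both at about x=203), with the fingers clear. Handing in.

```bash
python3 -c "
from station import bot
print(bot.job_done())"
```

```text
the job is handed in; nothing more can be done
None
```

I screwed the vent plug down to its end stop (about 0.3 N m by the wrist sensor), set the hood over it, level and down on the cap, and let go; the job is handed in, but I got no verdict back.

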